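# Find the hidden catch of the chip chest and open its drawer

## Task

Open the colour-chip chest: with closed fingers feel along the floor of the channel in its wooden top until the fingers sink in at the hidden recess, press on down until the catch lets go and the drawer springs out a little, then take the drawer by its handle and pull it fully open. The top is delicate: feel and press gently, never with more than 25 N, and leave the paint pots and the tin beside it where they stand.

Things in the scene. Friction and masses are not known exactly. Their poses are not given: they have to be found in the camera images.
- chest: low colour-chip chest, 160 (its x, depth) x 440 (its y, width) x 90 mm high, grey sides, wooden top, one white drawer front towards the robot; it is fixed to the worktop. Origin: centre of its underside; x points to its back, y to its left (seen from the robot), z up. The drawer opens towards its -x.
- rail: wooden top of the chest (6 mm thick) with a dark straight finger channel in it, 6 mm deep, 44 mm wide (its x), 200 mm long (its y), square ends. Origin: centre of the channel's floor, 84 mm above the worktop; axes as the chest's. The floor is rigid but for one shutter. Fingers or arm must press on this body, shutter and catch included, with less than 25 N.
- channel (a point): same point: centre of the channel's floor. A flush shutter that looks just like the floor, 60 mm long and as wide as the channel, hides a recess with rigid end walls; its centre is within 55 mm of this point along y, elsewhere each time. It yields at 1.4 N and sinks 6 mm (2.3 N there), so fingers slid along with 3 to 5 N drop in once wholly over it. It springs back when released.
- drawer (a joint): how far the drawer is out, m: 0 shut, 0.075 fully open. Latched at 0. The catch lies under the sunk shutter: gives from 5 N, frees the drawer 11 mm below the channel's floor (about 7 N), stops dead 14 mm below it. A spring then kicks the drawer out to about 0.02 and it stays free; from there it runs with about 1 N of friction.
- handle (a point): middle of the drawer's steel bar handle: a 10 mm round bar, 110 mm long along the chest's y, its centre line 38 mm before the drawer front, 60 mm above the worktop (30 mm below the chest's top); free space below and behind it. Moves with the drawer; axes as the chest's.
- pot_red: tester pot with red lid, 49 mm across, 60 mm high, loose, near the left edge of the worktop; origin: centre of its underside
- pot_orange: orange tester pot with black lid, 49 mm across, 60 mm high, loose, near the left edge of the worktop; origin: centre of its underside
- pot_cream: green and blue tester pot with cream lid, 49 mm across, 60 mm high, loose, near the left edge of the worktop; origin: centre of its underside
- tin_green: small green paint tin, 68 mm across, 62 mm high, loose, at the front right; origin: centre of its underside

How it is judged:
By the outcome, as a careful person would: the job done as asked, in the order asked, and still so for the second after the job is handed in, with the robot touching nothing.
It also fails if it takes over 72 s, if anything falls off the work surface, if the arm or the gripper's body presses on something with over 40 N, if the wrist force passes 120 N, or if a joint passes its speed limit or range.

## Robot

A 6-joint arm with a two-finger parallel gripper is mounted at the origin on a cart in front of the work surface, level with it; the furniture and walls round the work are solid. World frame = base frame: x ahead of the robot, y to its left, z up, the work surface at z = 0. Lengths are in m, angles in degrees, forces in N, time in s.
With the tool pointing down it reaches from about 0.4 to 0.825 m from the base axis. Payload 7 kg.
Tool frame: the origin (TCP) lies between the finger pads; the fingertips stand 19 mm ahead of it and the grasp point (between the pads) is the TCP; x points along the fingers, y is the direction in which the jaws open and shut, and the axes are right-handed (so a half turn about x gives the same grasp; the last joint's range is limited). The gripper opens to 88 mm and grips with 3 to 60 N. Pads are 19 mm wide; open, the fingers measure 130 mm over their backs; the gripper's body (78 mm by 193 mm) begins 47 mm behind the grasp point.
Start: joints at [83.371, 20.546, 0.682, 0, -70.136, -16.507], TCP at [0.265, 0.621, 0.219] pointing down, gripper open.
Joint ranges: [-176.03, 176.03], [-82.01, 121.73], [-58.28, 71.71], [-173.87, 95.51], [-174.79, -0.11], [-173.66, 173.66]. Speed limits (degrees/s): [136.94, 136.94, 172.46, 180, 180, 180].

## Interface

Orientations are given as [roll, pitch, yaw] about the fixed x, y, z axes, in that order (R = Rz(yaw) Ry(pitch) Rx(roll)).
In Python, from plant import r gives the robot as it stands.
- The arm moves only by the tool send_rows, never from a script. Its argument "plan" is a list of rows, each a list of 2 entries, a list of its own where there are three numbers: the shift along the tool's x, y, z scaled (see below), then the turn, a rotation vector about the tool's x, y, z scaled (see below). A call has exactly 5 rows; each row is the pose to reach, as a shift and turn from the pose measured when the call began, along the tool's axes at that moment; what a row does not reach only later rows make up. The controller multiplies each number of a shift by 0.15 m and each number of a turn by pi/4 rad. A row lasts 1/10 s, in which the tool goes at most 50 mm and 8.59 degrees, less where a joint would pass 70% of its speed; a pose out of reach is approached as far as the arm can. A call with a number of a shift or a turn outside -1 to 1 is refused whole. A call with a gripper value outside its range is refused whole. "jaw" is the opening, from -1 (shut) to 1 (fully open), so that 0 is half open, set as the call begins (left out, the last holds). The fingers move at their own pace and stop on an object; "force" is the grip in N (left out, the last holds). Time passes only in rows, so rows that repeat a pose let the fingers close, or fill a call up. It gives the time, the measured TCP pose, the force and the opening at its end, in the units of the state.
- r.get_state(): the state, without advancing time (a new reading comes with each control period).
- r.capture(name): name is "scene" or "side" or "wrist"; returns a dict with "color" (420x560x3 uint8, red, green, blue), "range_z" (420x560 float32, m along the optical axis (not along the pixel's ray), 0 where there is no reading), "mtx" (3x3 intrinsics, pixels), "pose" (4x4, takes a point from camera to world coordinates). Camera axes: x right, y down, z forward; pixel columns grow to the right and rows downward; lengths in m; the calibration is good to about 2 mm. A picture is of the moment at which its call begins.
- r.close_job(): hands the job in, once; it reports no verdict.
Trained networks look in a picture, given as the dict that the camera call returned (one of the last four; its "shot" number tells which), for a name from the list of things; names that differ only in an ending like _2 or _b are one class to them, and where a whole thing is asked for, a point or a joint stands for the part that bears it (a point fixed in the world has none). Each returns a list of dicts, best first, with "score" (0 to 1); they miss things now and then, are a little off and sometimes report something else, mostly with a low value. They report only what shows in the picture. A call takes as long as a camera call.
- r.find_in(picture, target): "uv" ([column, row] in pixels, amid what is visible of it).
- r.trace(picture, target): "mask" (420x560 bool, what is visible of it) and "uv" ([column, row] in pixels, amid what is visible of it).
The state is a dict: "time_s": time; "joints": joint angles; "qd": joint speeds; "joint_torque": joint torques, N m; "tcp_pos": TCP position; "eef_rot": TCP orientation; "contact_force": force on the tool from outside, world axes, zero at the start; "moment": the same for the moment, N m; "gripper_width": finger opening in m.
Only numpy, scipy, OpenCV 4.12 (cv2) and the standard library are available. Lean on these libraries where they do the work, as an engineer would, in place of code of your own. Each camera call takes 0.05 s, during which the arm holds its last target. There are 200 camera calls.

## Working session

There is one attempt and no reset: what is moved stays moved. The work goes in short steps, Python scripts to look and compute and a tool call to move; the robot and the scene stay as the last step left them, time stands still between calls to the robot, and variables do not carry over. Pictures are saved under pics/ and viewed, about 8 in all and at most 12, crops included, and the job is handed in when it is done.

Besides the shell and the picture viewer there is one more tool, called in YAML: its name, and indented under it one key for each argument. send_rows: Moves the arm, as the interface text tells. Its arguments: {"type":"object","properties":{"plan":{"type":"array"},"jaw":{"type":"number"},"force":{"type":"number"}},"required":["plan"]}

```bash
mkdir -p pics
cat > h.py <<'E'
from plant import r
import numpy as np, cv2
from scipy.spatial.transform import Rotation as R
def cloud(p):
    z=p["range_z"]; K=p["mtx"]; v,u=np.mgrid[:420,:560]
    P=np.stack([(u-K[0,2])/K[0,0]*z,(v-K[1,2])/K[1,1]*z,z],-1)
    W=P@p["pose"][:3,:3].T+p["pose"][:3,3]; W[z==0]=np.nan; return W
def save(p,n): cv2.imwrite(f"pics/{n}.png",p["color"][:,:,::-1])
def rel(target,rotm=None):
    """shift in tool units (x0.15 m) and turn units (pi/4) to reach a world pose"""
    s=r.get_state(); T=R.from_euler('xyz',s["eef_rot"],degrees=True)
    d=T.inv().apply(np.array(target)-s["tcp_pos"])/0.15
    t=np.zeros(3) if rotm is None else (T.inv()*rotm).as_rotvec()/(np.pi/4)
    return d.round(4),t.round(4)
E
python3 - <<'E'
from h import *
s=r.get_state(); print({k:np.round(v,3).tolist() for k,v in s.items()})
print(R.from_euler('xyz',s["eef_rot"],degrees=True).as_matrix().round(3))
ims=[]
for n in("scene","side"):
    p=r.capture(n); W=cloud(p); ims.append(p["color"])
    print(n,p["pose"][:3,3].round(3),p["pose"][:3,2].round(2))
    for t in("chest","rail","handle","drawer","pot_red","pot_orange","pot_cream","tin_green"):
        for m in r.trace(p,t)[:1]:
            q=W[m["mask"]]; q=q[~np.isnan(q[:,0])]
            if len(q): print(t,round(m["score"],2),np.round(m["uv"]),len(q),"med",np.median(q,0).round(3),"p2",np.percentile(q,2,0).round(3),"p98",np.percentile(q,98,0).round(3))
            if t=="rail" and len(q):
                k=q[np.abs(q[:,2]-np.median(q[:,2]))<.015]; print(" rect",cv2.minAreaRect((k[:,:2]*1000).astype(np.float32)))
save({"color":np.vstack(ims)[:, :]},"a"); im=cv2.imread("pics/a.png"); cv2.imwrite("pics/a.png",cv2.resize(np.hstack([im[:420],im[420:]]),(800,300)))
cv2.imwrite("pics/scene.png",im[:420])
E
```

```text
{'time_s': 0.0, 'joints': [83.371, 20.59, 0.633, -0.022, -70.136, -16.507], 'qd': [0.04, 0.024, -0.019, -0.069, 0.035, 0.029], 'joint_torque': [-0.0, -58.272, 29.306, 6.997, 0.007, -0.0], 'tcp_pos': [0.265, 0.62, 0.218], 'eef_rot': [94.09, 89.905, -109.053], 'contact_force': [-0.408, 0.147, -0.637], 'moment': [0.013, 0.035, -0.025], 'gripper_width': 0.088}
[[-0.001 -0.393 -0.92 ]
 [-0.002 -0.92   0.393]
 [-1.     0.002 -0.   ]]
scene [-0.25  -0.601  0.878] [ 0.61  0.46 -0.64]
chest 0.69 [333. 198.] 8776 med [ 0.616 -0.12   0.086] p2 [ 0.561 -0.302  0.012] p98 [0.735 0.128 0.091]
rail 0.98 [334. 193.] 5631 med [ 0.654 -0.108  0.088] p2 [ 0.577 -0.297  0.081] p98 [0.736 0.127 0.091]
 rect ((659.2135009765625, -80.57742309570312), (448.1911315917969, 167.73057556152344), 88.35802459716797)
handle 0.69 [314. 218.] 2431 med [ 0.577 -0.108  0.054] p2 [ 0.538 -0.281  0.013] p98 [0.586 0.114 0.079]
drawer 0.84 [317. 215.] 2509 med [ 0.577 -0.108  0.053] p2 [ 0.539 -0.281  0.007] p98 [0.587 0.119 0.08 ]
pot_red 0.61 [207. 162.] 291 med [0.586 0.321 0.041] p2 [ 0.572  0.308 -0.   ] p98 [0.616 
[... 620 characters left out ...]
-79.57847595214844), (450.515625, 169.7718963623047), 88.43433380126953)
handle 0.83 [301. 231.] 1291 med [ 0.578 -0.121  0.057] p2 [ 0.54  -0.281  0.017] p98 [0.587 0.112 0.082]
drawer 0.78 [301. 230.] 1225 med [ 0.578 -0.124  0.056] p2 [ 0.541 -0.282  0.019] p98 [0.587 0.112 0.081]
pot_red 0.59 [245. 178.] 185 med [0.591 0.319 0.042] p2 [0.574 0.308 0.004] p98 [0.616 0.353 0.064]
pot_orange 0.64 [214. 193.] 191 med [0.467 0.306 0.042] p2 [0.449 0.296 0.001] p98 [0.501 0.34  0.063]
pot_cream 0.61 [256. 172.] 167 med [0.672 0.352 0.041] p2 [0.656 0.341 0.003] p98 [0.699 0.385 0.064]
tin_green 0.69 [312. 308.] 856 med [ 0.397 -0.412  0.055] p2 [ 0.373 -0.433  0.001] p98 [ 0.456 -0.368  0.064]
```

View pics/a.png

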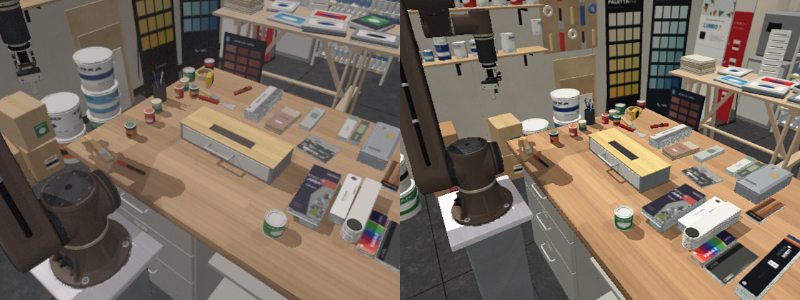

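Run:
```python
from h import *
for n in("scene","side"):
    p=r.capture(n); W=cloud(p)
    g=p["color"].max(-1).astype(int)
    m=(W[...,2]>.07)&(W[...,2]<.1)&(abs(W[...,0]-.66)<.07)&(abs(W[...,1]+.08)<.2)
    d=m&(g<.6*np.median(g[m]))
    l,lab,st,_=cv2.connectedComponentsWithStats(d.astype(np.uint8)); i=1+st[1:,4].argmax()
    # project edges to plane z=.09 via rays to reduce depth noise
    q=W[lab==i]; print(n,len(q),np.median(g[m]),"z",np.median(q[:,2]).round(4),cv2.minAreaRect((q[:,:2]*1000).astype(np.float32)),q.mean(0).round(3))
    if n=="scene": cv2.imwrite("pics/b.png",cv2.resize(p["color"][130:290,230:430,::-1],(800,640))[:600])
s=r.get_state()
yaw=np.radians(-1.64); ey=np.array([-np.sin(yaw),np.cos(yaw),0])
Rt=R.from_matrix(np.stack([[0,0,-1],-ey,np.cross([0,0,-1],-ey)],1)); print(rel([.66,-.08,.22],Rt))
```

```text
scene 555 197.0 z 0.0824 ((645.551513671875, -78.34651184082031), (197.19204711914062, 39.93413543701172), 89.07667541503906) [ 0.645 -0.082  0.082]
side 337 241.0 z 0.0854 ((652.0253295898438, -78.83020782470703), (202.63516235351562, 55.0235481262207), 88.617919921875) [ 0.646 -0.081  0.085]
(array([-4.1000e-03,  3.2611e+00, -4.2559e+00]), array([-0.4778,  0.    , -0.    ]))
```

View pics/b.png

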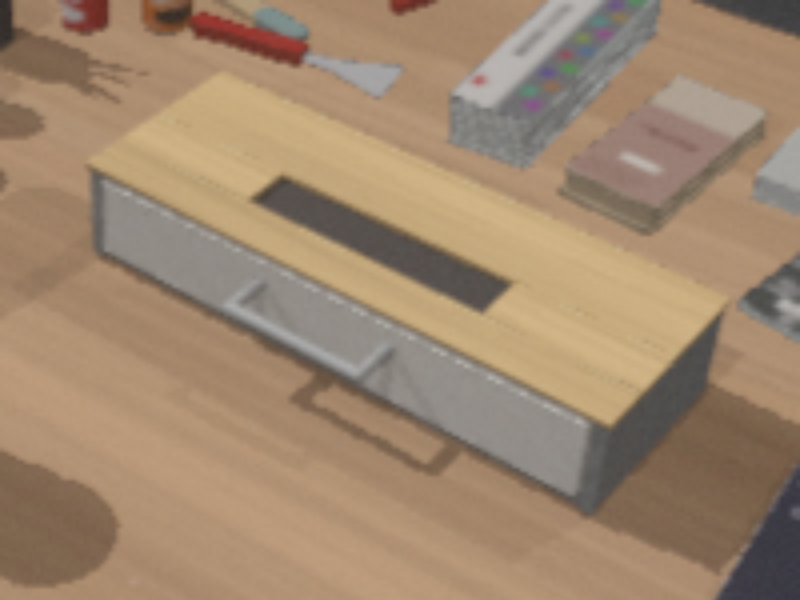

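Run:
```python
from h import *
p=r.capture("scene"); W=cloud(p).reshape(-1,3); 
a=np.array([.265,.62]);b=np.array([.647,-.08]);L=np.linalg.norm(b-a);e=(b-a)/L
t=(W[:,:2]-a)@e; d=(W[:,:2]-a)@np.array([-e[1],e[0]])
m=(W[:,2]>.1)&(t>-.1)&(t<L+.15)&(abs(d)<.2)
for k in np.arange(-.1,L+.15,.1):
    q=m&(t>=k)&(t<k+.1)
    if q.sum(): print(k.round(2),q.sum(),"d",d[q].min().round(2),d[q].max().round(2),"z",W[q,2].max().round(2))
```

```text
-0.1 621 d -0.05 0.09 z 0.5
0.0 3386 d -0.1 0.06 z 0.56
```

send_rows:
  plan:
    - [[0,0.2,-0.25],[0,0,0]]
    - [[0,0.4,-0.5],[0,0,0]]
    - [[0,0.6,-0.75],[0,0,0]]
    - [[0,0.8,-1],[0,0,0]]
    - [[0,0.8,-1],[0,0,0]]
  jaw: -1
  force: 20

```text
time_s: 1.55
tcp_pos: [0.3576, 0.4471, 0.2201]
eef_rot: [-99.0, 90.0, 57.7]
contact_force: [-0.2, -0.0, 0.5]
gripper_width: 0.0532
```

send_rows:
  plan:
    - [[0,0.2,-0.25],[0,0,0]]
    - [[0,0.4,-0.5],[0,0,0]]
    - [[0,0.6,-0.75],[0,0,0]]
    - [[0,0.8,-1],[0,0,0]]
    - [[0,0.8,-1],[0,0,0]]

```text
time_s: 2.05
tcp_pos: [0.4493, 0.2737, 0.2204]
eef_rot: [154.0, 90.0, -49.5]
contact_force: [-0.1, 0.2, 0.4]
gripper_width: 0.0133
```

send_rows:
  plan:
    - [[0,0.2,-0.25],[0,0,0]]
    - [[0,0.4,-0.5],[0,0,0]]
    - [[0,0.6,-0.75],[0,0,0]]
    - [[0,0.8,-1],[0,0,0]]
    - [[0,0.8,-1],[0,0,0]]

```text
time_s: 2.55
tcp_pos: [0.5405, 0.1001, 0.2203]
eef_rot: [122.1, 89.9, -81.7]
contact_force: [0.0, -0.0, -0.2]
gripper_width: 0.0008
```

Run:
```python
from h import *
s=r.get_state(); print(s["time_s"],s["tcp_pos"],s["joints"],s["contact_force"],s["gripper_width"])
yaw=np.radians(-1.4); ey=np.array([-np.sin(yaw),np.cos(yaw),0])
Rt=R.from_matrix(np.stack([[0,0,-1],-ey,np.cross([0,0,-1],-ey)],1)); print(rel([.60,-.08,.22],Rt))
```

```text
2.55 [0.54050952 0.10006589 0.22031719] [ 3.09498679e+01  8.73241792e+00 -1.51978087e+01  5.84566103e-02
 -6.60921181e+01  3.52018642e+01] [ 0.02574737 -0.00149417 -0.21063283] 0.000839523425424973
(array([ 0.0034,  0.9379, -0.8477]), array([-0.4983, -0.0005, -0.0012]))
```

send_rows:
  plan:
    - [[0,0.2,-0.2],[-0.1,0,0]]
    - [[0,0.4,-0.4],[-0.2,0,0]]
    - [[0,0.65,-0.6],[-0.3,0,0]]
    - [[0,0.94,-0.85],[-0.4,0,0]]
    - [[0,0.94,-0.85],[-0.5,0,0]]

```text
time_s: 3.05
tcp_pos: [0.6011, -0.0837, 0.22]
eef_rot: [78.8, 89.9, -102.5]
contact_force: [-0.3, -0.5, -0.8]
gripper_width: 0.0006
```

Run:
```python
from h import *
p=r.capture("wrist"); save(p,"w1"); W=cloud(p)
s=r.get_state(); print(s["tcp_pos"],s["contact_force"]); print(p["pose"].round(3))
g=p["color"].max(-1).astype(int)
o=p["pose"][:3,3]
m=(W[...,2]>.06)&(W[...,2]<.11)&(abs(W[...,0]-.66)<.09)&(abs(W[...,1]+.08)<.22)
d=m&(g<.6*np.median(g[m]))
l,lab,st,_=cv2.connectedComponentsWithStats(d.astype(np.uint8)); i=1+st[1:,4].argmax()
q=W[lab==i]; print(st[i],np.median(g[m]),np.median(q[:,2]),cv2.minAreaRect((q[:,:2]*1000).astype(np.float32)))
t=W[(W[...,2]>.086)&(W[...,2]<.096)]; print("top",np.median(t[:,2]),cv2.minAreaRect((t[:,:2]*1000).astype(np.float32)))
for t in r.trace(p,"handle")[:1]:
    q=W[t["mask"]]; print("handle",t["score"],np.nanpercentile(q,[2,50,98],0).round(3))
b=W[(abs(W[...,2]-.062)<.008)&(W[...,0]<.575)&(abs(W[...,1]+.08)<.1)]; print("bar",len(b),np.percentile(b,[2,50,98],0).round(4) if len(b) else 0)
```

```text
[ 0.60094399 -0.08290509  0.21992994] [ 0.03429552 -0.27995661 -0.30808718]
[[-0.023 -0.953 -0.303  0.683]
 [-1.     0.022  0.005 -0.084]
 [ 0.002  0.303 -0.953  0.385]
 [ 0.     0.     0.     1.   ]]
[ 166  134  214   46 9563] 237.0 0.08404974920171682 ((640.5042724609375, -79.25543975830078), (201.4723358154297, 44.10834884643555), 88.76359558105469)
top 0.09002041587835913 ((660.8869018554688, -79.96464538574219), (445.8068542480469, 164.4472198486328), 88.3100814819336)
handle 0.86 [[ 0.525 -0.135 -0.   ]
 [ 0.546 -0.075  0.064]
 [ 0.568 -0.019  0.066]]
bar 1244 [[ 0.5398 -0.1352  0.0591]
 [ 0.5467 -0.0763  0.064 ]
 [ 0.5689 -0.0187  0.0658]]
```

View pics/w1.png

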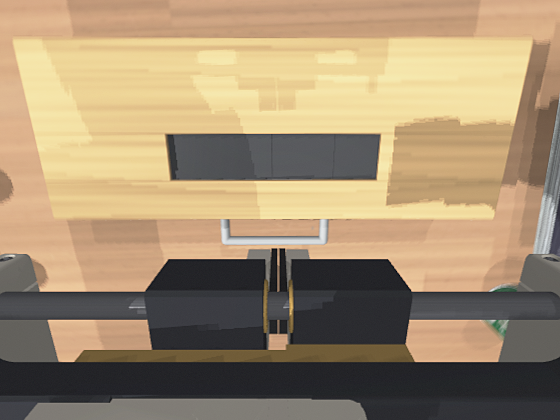

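```bash
cat >> h.py <<'E'
yaw=np.radians(-1.5); ex=np.array([np.cos(yaw),np.sin(yaw),0]); ey=np.array([-np.sin(yaw),np.cos(yaw),0])
CH=np.array([.641,-.079,.084])
Rt=R.from_matrix(np.stack([[0,0,-1],-ey,np.cross([0,0,-1],-ey)],1))
E
python3 - <<'E'
from h import *
print(rel(CH+.075*ey+[0,0,.034],Rt))
E
```

```text
(array([ 0.6792, -0.5232, -0.2702]), array([ 0.0021,  0.0006, -0.0013]))
```

send_rows:
  plan:
    - [[0,-0.25,-0.135],[0,0,0]]
    - [[0,-0.52,-0.27],[0,0,0]]
    - [[0.3,-0.52,-0.27],[0,0,0]]
    - [[0.55,-0.52,-0.27],[0,0,0]]
    - [[0.68,-0.52,-0.27],[0,0,0]]

```text
time_s: 3.65
tcp_pos: [0.6408, -0.0021, 0.1144]
eef_rot: [16.2, 89.7, -165.3]
contact_force: [-0.3, -0.4, 0.1]
gripper_width: 0.0008
```

send_rows:
  plan:
    - [[0.02,0,0],[0,0,0]]
    - [[0.035,0,0],[0,0,0]]
    - [[0.05,0,0],[0,0,0]]
    - [[0.065,0,0],[0,0,0]]
    - [[0.07,0,0],[0,0,0]]

```text
time_s: 4.15
tcp_pos: [0.6412, -0.0019, 0.1048]
eef_rot: [16.1, 89.8, -165.4]
contact_force: [0.5, -0.3, -0.4]
gripper_width: 0.0005
```

Run:
```python
from h import *
p=r.capture("wrist"); save(p,"w2"); s=r.get_state(); print(s["tcp_pos"],s["contact_force"])
print(rel(CH+.075*ey+[0,0,.019],Rt))
```

```text
[ 0.64110282 -0.0020532   0.10458456] [-0.73281017  0.33126003  0.31431772]
(array([ 0.0105,  0.0128, -0.0128]), array([ 0.0008,  0.0044, -0.0012]))
```

View pics/w2.png

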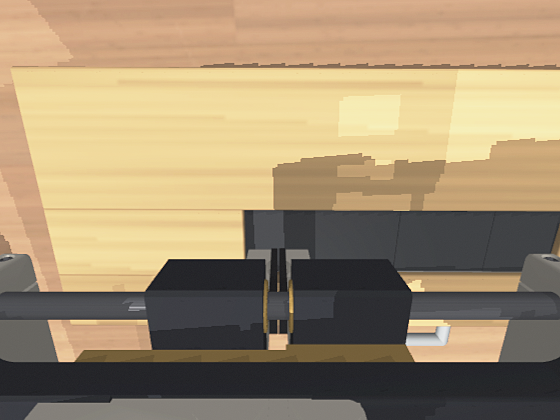

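send_rows:
  plan:
    - [[0.004,0.01,0],[0,0,0]]
    - [[0.008,0.02,0],[0,0,0]]
    - [[0.012,0.02,0],[0,0,0]]
    - [[0.014,0.02,0],[0,0,0]]
    - [[0.014,0.02,0],[0,0,0]]

```text
time_s: 4.7
tcp_pos: [0.641, -0.0052, 0.1024]
eef_rot: [15.4, 89.8, -166.1]
contact_force: [0.9, 0.4, 0.2]
gripper_width: 0.0003
```

send_rows:
  plan:
    - [[0.003,0,0],[0,0,0]]
    - [[0.006,0,0],[0,0,0]]
    - [[0.008,0,0],[0,0,0]]
    - [[0.008,0,0],[0,0,0]]
    - [[0.008,0,0],[0,0,0]]

```text
time_s: 5.2
tcp_pos: [0.641, -0.0051, 0.1012]
eef_rot: [15.9, 89.8, -165.6]
contact_force: [0.1, 0.7, 0.7]
gripper_width: 0.0006
```

send_rows:
  plan:
    - [[0.003,0,0],[0,0,0]]
    - [[0.006,0,0],[0,0,0]]
    - [[0.008,0,0],[0,0,0]]
    - [[0.008,0,0],[0,0,0]]
    - [[0.008,0,0],[0,0,0]]

```text
time_s: 5.7
tcp_pos: [0.6409, -0.0051, 0.1]
eef_rot: [15.7, 89.8, -165.8]
contact_force: [-0.8, -0.5, -0.3]
gripper_width: 0.0004
```

send_rows:
  plan:
    - [[0.003,0,0],[0,0,0]]
    - [[0.006,0,0],[0,0,0]]
    - [[0.008,0,0],[0,0,0]]
    - [[0.008,0,0],[0,0,0]]
    - [[0.008,0,0],[0,0,0]]

```text
time_s: 6.2
tcp_pos: [0.641, -0.0051, 0.0988]
eef_rot: [15.8, 89.8, -165.7]
contact_force: [-0.3, 0.1, -0.4]
gripper_width: 0.0002
```

send_rows:
  plan:
    - [[0.003,0,0],[0,0,0]]
    - [[0.006,0,0],[0,0,0]]
    - [[0.008,0,0],[0,0,0]]
    - [[0.008,0,0],[0,0,0]]
    - [[0.008,0,0],[0,0,0]]

```text
time_s: 6.7
tcp_pos: [0.6409, -0.0051, 0.0975]
eef_rot: [16.2, 89.8, -165.3]
contact_force: [0.0, -0.1, 0.5]
gripper_width: 0.0005
```

Run:
```python
from h import *
p=r.capture("side"); q=r.capture("scene"); s=r.get_state(); print(s["tcp_pos"],s["contact_force"],s["joint_torque"])
f=lambda p,c:cv2.resize(p["color"][c[1]-45:c[1]+45,c[0]-60:c[0]+60,::-1],(400,300),interpolation=cv2.INTER_CUBIC)
pts=[]
for k in (p,q):
    c=np.linalg.inv(k["pose"])@np.append(s["tcp_pos"]-[0,0,.019],1); c=k["mtx"]@c[:3]; c=(c/c[2])[:2].astype(int); pts.append(c)
print(pts)
cv2.imwrite("pics/c.png",np.hstack([f(p,pts[0]),f(q,pts[1])]))
```

```text
[ 0.64095851 -0.00511057  0.09753601] [ 0.24277146 -0.38939663  1.42469322] [-7.92575684e-04 -5.77085102e+01  2.54296213e+01  5.97795680e+00
  7.28113647e-02  7.73255192e-05]
[array([297, 203]), array([301, 182])]
```

View pics/c.png

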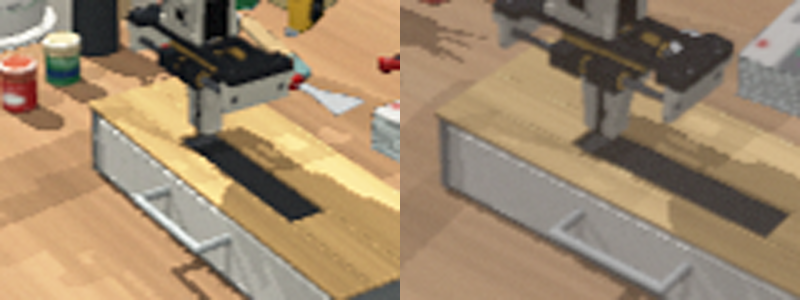

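send_rows:
  plan:
    - [[0.002,0,0],[0,0,0]]
    - [[0.004,0,0],[0,0,0]]
    - [[0.006,0,0],[0,0,0]]
    - [[0.006,0,0],[0,0,0]]
    - [[0.006,0,0],[0,0,0]]

```text
time_s: 7.3
tcp_pos: [0.6409, -0.0051, 0.0967]
eef_rot: [16.3, 89.8, -165.2]
contact_force: [0.1, -0.0, -0.1]
gripper_width: 0.0003
```

send_rows:
  plan:
    - [[0.002,0,0],[0,0,0]]
    - [[0.004,0,0],[0,0,0]]
    - [[0.006,0,0],[0,0,0]]
    - [[0.008,0,0],[0,0,0]]
    - [[0.008,0,0],[0,0,0]]

```text
time_s: 7.8
tcp_pos: [0.6409, -0.0051, 0.0954]
eef_rot: [16.0, 89.8, -165.5]
contact_force: [-0.1, -0.2, -0.6]
gripper_width: -0.0
```

send_rows:
  plan:
    - [[0.002,0,0],[0,0,0]]
    - [[0.004,0,0],[0,0,0]]
    - [[0.006,0,0],[0,0,0]]
    - [[0.008,0,0],[0,0,0]]
    - [[0.008,0,0],[0,0,0]]

```text
time_s: 8.3
tcp_pos: [0.6409, -0.0051, 0.0941]
eef_rot: [16.0, 89.8, -165.4]
contact_force: [-0.5, 0.7, 0.6]
gripper_width: 0.0003
```

Run:
```python
from h import *
for n in("scene","side"):
    p=r.capture(n); W=cloud(p); s=r.get_state(); 
    d=W-s["tcp_pos"]; m=(abs(d[...,0])<.03)&(abs(d[...,1])<.03)&(d[...,2]<.035)
    g=p["color"].astype(int)
    for row in np.unique(np.where(m)[0]):
        c=np.where(m[row])[0]; k=c[len(c)//2]; print(n,row,[(int(x),W[row,x].round(3).tolist(),g[row,x].tolist()) for x in (c[len(c)//4],k)])
```

```text
scene 169 [(296, [0.628, 0.008, 0.126], [146, 130, 111]), (297, [0.633, 0.008, 0.123], [122, 115, 107])]
scene 170 [(297, [0.629, 0.005, 0.123], [121, 115, 106]), (299, [0.634, 0.002, 0.122], [102, 97, 90])]
scene 171 [(298, [0.63, 0.002, 0.121], [122, 116, 109]), (301, [0.631, -0.007, 0.125], [57, 49, 39])]
scene 172 [(299, [0.634, 0.002, 0.115], [103, 96, 88]), (302, [0.636, -0.007, 0.118], [81, 70, 65])]
scene 173 [(299, [0.631, -0.001, 0.115], [102, 94, 88]), (302, [0.63, -0.012, 0.12], [95, 87, 80])]
scene 174 [(299, [0.633, 0.0, 0.11], [98, 92, 85]), (302, [0.631, -0.011, 0.116], [118, 111, 106])]
scene 175 [(298, [0.629, 0.001, 0.108], [122, 115, 105]), (302, [0.63, -0.012, 0.113], [113, 107, 99])]
scene 176 [(297, [0.629, 0.004, 0.103], [117, 103, 86]), (302, [0.627, -0.014, 0.113], [112, 106, 98])]
scene 177 [(297, [0.648, 0.017, 0.083], [72, 64, 53]), (303, [0.629, -0.017, 0.109], [121, 114, 105])]
scene 178 [(297, [0.644, 0.014, 0.083], [69, 61, 56]), (302, [0.625, -0.016, 0.108], [96, 91, 84])]
scene 179 [(296, [0.64, 0.015, 0.081], [69, 60, 57]), (302, [0.65, 0.001, 0.08
[... 1955 characters left out ...]
 83])]
side 200 [(292, [0.628, 0.013, 0.087], [57, 52, 49]), (297, [0.646, 0.007, 0.085], [60, 61, 62])]
side 201 [(293, [0.63, 0.009, 0.085], [63, 59, 54]), (298, [0.646, 0.001, 0.083], [38, 39, 39])]
side 202 [(295, [0.631, -0.001, 0.085], [30, 30, 32]), (299, [0.642, -0.01, 0.085], [31, 32, 35])]
side 203 [(297, [0.632, -0.012, 0.086], [18, 21, 27]), (301, [0.641, -0.023, 0.088], [29, 32, 32])]
side 204 [(297, [0.63, -0.016, 0.084], [83, 67, 50]), (301, [0.642, -0.022, 0.083], [37, 39, 39])]
side 205 [(297, [0.619, -0.03, 0.09], [255, 234, 158]), (299, [0.631, -0.025, 0.084], [39, 41, 40])]
side 206 [(300, [0.631, -0.032, 0.083], [63, 55, 49]), (301, [0.634, -0.033, 0.083], [35, 38, 42])]
```

send_rows:
  plan:
    - [[0.02,0,0],[0,0,0]]
    - [[0.04,0,0],[0,0,0]]
    - [[0.06,0,0],[0,0,0]]
    - [[0.07,0,0],[0,0,0]]
    - [[0.07,0,0],[0,0,0]]

```text
time_s: 8.9
tcp_pos: [0.6406, -0.0052, 0.0832]
eef_rot: [15.9, 89.7, -165.6]
contact_force: [-0.2, -0.2, 0.2]
gripper_width: 0.0
```

```bash
cat >> h.py <<'E'
def tip():
    for n in("scene","side"):
        p=r.capture(n); W=cloud(p); s=r.get_state(); d=W-s["tcp_pos"]
        m=(abs(d[...,0])<.02)&(abs(d[...,1])<.025)&(d[...,2]<.06)&(W[...,2]>.093)
        q=W[m]; print(n,"tcp",s["tcp_pos"].round(4),"F",s["contact_force"].round(1),"tip z",np.sort(q[:,2])[:6].round(3))
E
python3 -c "from h import *;tip()"
```

```text
scene tcp [ 0.6408 -0.0052  0.0835] F [-0.3  0.5  0. ] tip z [0.094 0.094 0.094 0.094 0.095 0.096]
side tcp [ 0.6409 -0.0052  0.0836] F [ 0.9  0.  -0.6] tip z [0.093 0.094 0.094 0.094 0.095 0.095]
```

send_rows:
  plan:
    - [[0.01,0,0],[0,0,0]]
    - [[0.02,0,0],[0,0,0]]
    - [[0.025,0,0],[0,0,0]]
    - [[0.03,0,0],[0,0,0]]
    - [[0.03,0,0],[0,0,0]]

```text
time_s: 9.5
tcp_pos: [0.6408, -0.0052, 0.079]
eef_rot: [16.1, 89.8, -165.3]
contact_force: [0.3, -0.3, 0.3]
gripper_width: 0.0005
```

```bash
sed -i 's/>.093)/>.087)/' h.py
python3 - <<'E'
from h import *
tip()
p=r.capture("side"); cv2.imwrite("pics/d.png",cv2.resize(p["color"][150:230,250:350,::-1],(750,600),interpolation=cv2.INTER_CUBIC))
E
```

```text
scene tcp [ 0.6408 -0.0052  0.0791] F [-1.  -0.8  0.3] tip z [0.087 0.087 0.088 0.088 0.088 0.089]
side tcp [ 0.6409 -0.0052  0.0791] F [-0.1 -0.7  0. ] tip z [0.087 0.087 0.088 0.088 0.088 0.088]
```

View pics/d.png

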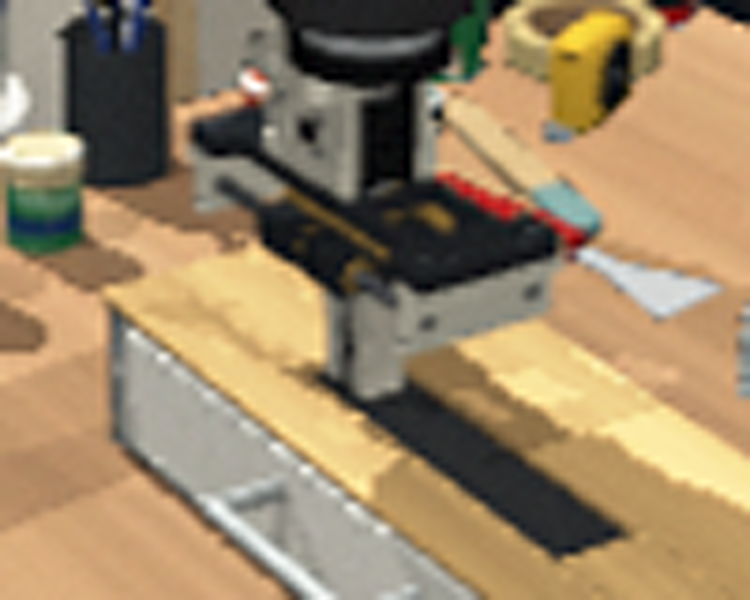

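Run:
```python
from h import *
p=r.capture("wrist"); W=cloud(p); s=r.get_state()
T=R.from_euler('xyz',s["eef_rot"],degrees=True)
print("cam in tool",T.inv().apply(p["pose"][:3,3]-s["tcp_pos"]).round(4), s["tcp_pos"],s["joints"].round(2))
m=(abs(W[...,0]-.70)<.012)&(abs(W[...,1]+.005)<.04); print("top z by wrist",m.sum(),np.nanmedian(W[m][:,2]))
m=(W[...,0]>.73)&(W[...,0]<.735); 
q=W[(W[...,2]<.03)&(W[...,0]>.76)]; print("table",len(q),np.nanmedian(q,0))
p2=r.capture("side");V=cloud(p2)
d=V-s["tcp_pos"]; m=(abs(d[...,0])<.05)&(abs(d[...,1])<.11)
h,e=np.histogram(V[m][:,2],bins=np.arange(.08,.3,.01)); print(list(zip(e.round(2),h)))
```

```text
cam in tool [-0.1653 -0.0011 -0.0818] [ 0.64097393 -0.00514231  0.07920573] [ 1.695e+01  2.415e+01 -1.351e+01 -1.000e-02 -5.256e+01  7.159e+01]
top z by wrist 7812 0.08998565068076886
table 30789 [7.77778801e-01 2.30351974e-03 6.62122625e-05]
[(np.float64(0.08), np.int64(314)), (np.float64(0.09), np.int64(434)), (np.float64(0.1), np.int64(25)), (np.float64(0.11), np.int64(25)), (np.float64(0.12), np.int64(22)), (np.float64(0.13), np.int64(17)), (np.float64(0.14), np.int64(6)), (np.float64(0.15), np.int64(52)), (np.float64(0.16), np.int64(129)), (np.float64(0.17), np.int64(170)), (np.float64(0.18), np.int64(126)), (np.float64(0.19), np.int64(305)), (np.float64(0.2), np.int64(80)), (np.float64(0.21), np.int64(55)), (np.float64(0.22), np.int64(60)), (np.float64(0.23), np.int64(42)), (np.float64(0.24), np.int64(39)), (np.float64(0.25), np.int64(75)), (np.float64(0.26), np.int64(85)), (np.float64(0.27), np.int64(20)), (np.float64(0.28), np.int64(74))]
```

send_rows:
  plan:
    - [[0.003,0,0],[0,0,0]]
    - [[0.006,0,0],[0,0,0]]
    - [[0.009,0,0],[0,0,0]]
    - [[0.012,0,0],[0,0,0]]
    - [[0.012,0,0],[0,0,0]]

```text
time_s: 10.25
tcp_pos: [0.6409, -0.0052, 0.0773]
eef_rot: [16.5, 89.8, -165.0]
contact_force: [-0.6, 0.5, 0.5]
gripper_width: 0.0006
```

send_rows:
  plan:
    - [[0.003,0,0],[0,0,0]]
    - [[0.006,0,0],[0,0,0]]
    - [[0.009,0,0],[0,0,0]]
    - [[0.009,0,0],[0,0,0]]
    - [[0.009,0,0],[0,0,0]]

```text
time_s: 10.75
tcp_pos: [0.6409, -0.0052, 0.0771]
eef_rot: [21.3, 89.8, -160.2]
contact_force: [-3.9, 0.4, 8.4]
gripper_width: 0.0002
```

send_rows:
  plan:
    - [[0.004,0.03,0],[0,0,0]]
    - [[0.004,0.06,0],[0,0,0]]
    - [[0.004,0.09,0],[0,0,0]]
    - [[0.004,0.12,0],[0,0,0]]
    - [[0.004,0.15,0],[0,0,0]]

```text
time_s: 11.25
tcp_pos: [0.6413, -0.0276, 0.0771]
eef_rot: [22.8, 89.9, -158.6]
contact_force: [0.3, 4.5, 4.8]
gripper_width: 0.0004
```

send_rows:
  plan:
    - [[0.004,0.03,0],[0,0,0]]
    - [[0.004,0.06,0],[0,0,0]]
    - [[0.004,0.09,0],[0,0,0]]
    - [[0.004,0.12,0],[0,0,0]]
    - [[0.004,0.12,0],[0,0,0]]

```text
time_s: 11.75
tcp_pos: [0.6417, -0.046, 0.0772]
eef_rot: [133.6, 90.0, -47.8]
contact_force: [0.8, 2.0, 4.9]
gripper_width: 0.0004
```

send_rows:
  plan:
    - [[0.004,0.03,0],[0,0,0]]
    - [[0.004,0.06,0],[0,0,0]]
    - [[0.004,0.09,0],[0,0,0]]
    - [[0.004,0.12,0],[0,0,0]]
    - [[0.004,0.12,0],[0,0,0]]

```text
time_s: 12.25
tcp_pos: [0.6421, -0.0645, 0.0772]
eef_rot: [173.6, 89.9, -7.8]
contact_force: [-0.1, 1.7, 5.8]
gripper_width: 0.0004
```

send_rows:
  plan:
    - [[0.003,0.03,0],[0,0,0]]
    - [[0.003,0.06,0],[0,0,0]]
    - [[0.003,0.08,0],[0,0,0]]
    - [[0.003,0.1,0],[0,0,0]]
    - [[0.003,0.1,0],[0,0,0]]

```text
time_s: 12.75
tcp_pos: [0.6422, -0.0799, 0.0771]
eef_rot: [176.1, 89.8, -5.3]
contact_force: [1.6, 0.4, 4.0]
gripper_width: 0.0006
```

send_rows:
  plan:
    - [[0.004,0.02,0],[0,0,0]]
    - [[0.004,0.04,0],[0,0,0]]
    - [[0.004,0.06,0],[0,0,0]]
    - [[0.004,0.08,0],[0,0,0]]
    - [[0.004,0.08,0],[0,0,0]]

```text
time_s: 13.25
tcp_pos: [0.6415, -0.0926, 0.0761]
eef_rot: [164.9, 89.9, -16.6]
contact_force: [0.8, -0.5, 0.6]
gripper_width: 0.0002
```

send_rows:
  plan:
    - [[0.005,0.02,0],[0,0,0]]
    - [[0.01,0.04,0],[0,0,0]]
    - [[0.015,0.06,0],[0,0,0]]
    - [[0.02,0.07,0],[0,0,0]]
    - [[0.025,0.07,0],[0,0,0]]

```text
time_s: 13.75
tcp_pos: [0.6411, -0.1036, 0.0723]
eef_rot: [155.9, 89.9, -25.6]
contact_force: [0.1, -1.2, 1.8]
gripper_width: 0.0005
```

send_rows:
  plan:
    - [[0.008,0,0],[0,0,0]]
    - [[0.015,0,0],[0,0,0]]
    - [[0.02,0,0],[0,0,0]]
    - [[0.025,0,0],[0,0,0]]
    - [[0.025,0,0],[0,0,0]]

```text
time_s: 14.25
tcp_pos: [0.6412, -0.1036, 0.0692]
eef_rot: [151.5, 89.8, -30.0]
contact_force: [-2.7, 0.3, 7.0]
gripper_width: 0.0002
```

send_rows:
  plan:
    - [[0.012,0,0],[0,0,0]]
    - [[0.018,0,0],[0,0,0]]
    - [[0.023,0,0],[0,0,0]]
    - [[0.027,0,0],[0,0,0]]
    - [[0.027,0,0],[0,0,0]]

```text
time_s: 14.75
tcp_pos: [0.6412, -0.1037, 0.0657]
eef_rot: [150.0, 89.8, -31.4]
contact_force: [-2.5, 0.7, 7.0]
gripper_width: 0.0
```

```bash
cat >> h.py <<'E'
def bar(n="scene"):
    p=r.capture(n); W=cloud(p)
    for t in r.trace(p,"handle")[:1]:
        q=W[t["mask"]]; q=q[(q[:,2]>.045)&(q[:,2]<.075)]
        f=np.nanpercentile(q[:,0],[1,5,50,95]); print(n,"handle/drawer x pct",f.round(4),len(q),round(t["score"],2))
E
python3 -c "
from h import *
bar();s=r.get_state();print(s['tcp_pos'],s['contact_force'])"
```

```text
scene handle/drawer x pct [0.5157 0.5186 0.556  0.5645] 1259 0.7
[ 0.64122684 -0.1036757   0.06575438] [-2.18921754  0.58075227  6.24591036]
```

send_rows:
  plan:
    - [[-0.1,0,0],[0,0,0]]
    - [[-0.25,0,0],[0,0,0]]
    - [[-0.45,0,0],[0,0,0]]
    - [[-0.65,0,0],[0,0,0]]
    - [[-0.8,0,0],[0,0,0]]

```text
time_s: 15.35
tcp_pos: [0.6412, -0.1035, 0.1875]
eef_rot: [157.1, 89.8, -24.3]
contact_force: [0.8, 0.8, 0.5]
gripper_width: 0.0006
```

send_rows:
  plan:
    - [[0,-0.05,0.2],[-0.19,0,0]]
    - [[0,-0.1,0.4],[-0.38,0,0]]
    - [[0,-0.15,0.6],[-0.57,0,0]]
    - [[0,-0.18,0.8],[-0.76,0,0]]
    - [[0,-0.18,0.8],[-0.95,0,0]]

```text
time_s: 15.85
tcp_pos: [0.5185, -0.073, 0.1872]
eef_rot: [122.2, 89.8, -16.1]
contact_force: [-0.2, 0.5, 0.2]
gripper_width: 0.0003
```

Run:
```python
from h import *
s=r.get_state(); print(s["tcp_pos"],s["joints"].round(1),s["contact_force"].round(1))
p=r.capture("wrist"); save(p,"w3"); W=cloud(p)
for n in("wrist","scene"): bar(n)
T=R.from_euler('xyz',s["eef_rot"],degrees=True)
for e in(ex,-ex):
    print(rel([.525,-.077,.10],R.from_matrix(np.stack([[0,0,-1],e,np.cross([0,0,-1],e)],1))))
b=W[(abs(W[...,2]-.062)<.005)&(W[...,0]<.54)&(abs(W[...,1]+.08)<.06)]; print("bar",len(b),np.percentile(b,[2,50,98],0).round(4) if len(b) else 0)
```

```text
[ 0.51846759 -0.0730476   0.1871686 ] [ 1.350e+01  7.600e+00 -2.120e+01  1.000e-01 -6.110e+01  1.181e+02] [-0.2  0.5  0.2]
wrist handle/drawer x pct [0.5176 0.5191 0.5277 0.575 ] 2308 0.71
scene handle/drawer x pct [0.5162 0.5198 0.5562 0.565 ] 1280 0.82
(array([0.5792, 0.0277, 0.0029]), array([-1.0544,  0.    , -0.0053]))
(array([0.5792, 0.0277, 0.0029]), array([ 2.9456, -0.0065, -0.    ]))
bar 1397 [[ 0.5177 -0.1334  0.0603]
 [ 0.5243 -0.0767  0.0642]
 [ 0.5386 -0.0212  0.0661]]
```

View pics/w3.png

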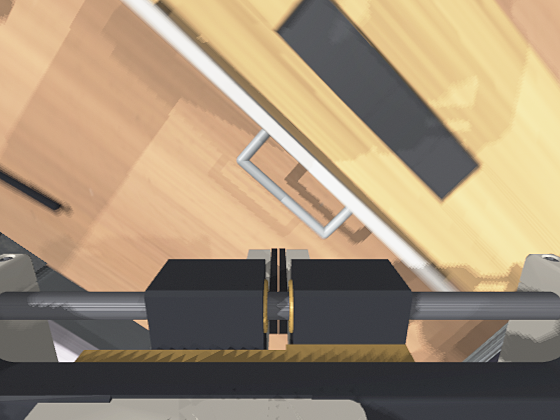

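send_rows:
  plan:
    - [[0,0.015,0.01],[-0.19,0,0]]
    - [[0,0.03,0.01],[-0.38,0,0]]
    - [[0,0.03,0.01],[-0.57,0,0]]
    - [[0,0.03,0.01],[-0.76,0,0]]
    - [[0,0.03,0.01],[-0.95,0,0]]
  jaw: -0.45

```text
time_s: 16.6
tcp_pos: [0.5245, -0.078, 0.1863]
eef_rot: [60.6, 89.8, -35.5]
contact_force: [0.5, 0.0, -0.4]
gripper_width: 0.0239
```

```bash
cat >> h.py <<'E'
Rh=R.from_matrix(np.stack([[0,0,-1],ex,np.cross([0,0,-1],ex)],1))
E
python3 - <<'E'
from h import *
s=r.get_state(); print(s["tcp_pos"],s["joints"].round(1),s["gripper_width"])
p=r.capture("wrist"); W=cloud(p)
for y in(-.11,-.095,-.06,-.045):
    b=W[(W[...,2]>.058)&(W[...,2]<.07)&(W[...,0]<.55)&(abs(W[...,1]-y)<.004)]
    print(y,len(b),(np.median(b[:,0]).round(4),np.percentile(b[:,0],[3,97]).round(4),b[:,2].max().round(4)) if len(b) else 0)
print(rel([.523,-.077,.10],Rh))
E
```

```text
[ 0.52454869 -0.07799756  0.18631183] [ 12.9   8.3 -20.5   0.2 -61.1 161. ] 0.023860290360454155
-0.11 72 (np.float64(0.5215), array([0.5171, 0.5263]), np.float64(0.0663))
-0.095 78 (np.float64(0.5219), array([0.5174, 0.5267]), np.float64(0.0664))
-0.06 85 (np.float64(0.5232), array([0.5185, 0.5276]), np.float64(0.0671))
-0.045 88 (np.float64(0.5236), array([0.5187, 0.5281]), np.float64(0.0661))
(array([ 0.5753, -0.0119, -0.0066]), array([-0.0895,  0.0023, -0.0035]))
```

send_rows:
  plan:
    - [[0,-0.008,0],[-0.09,0,0]]
    - [[0.15,-0.016,0],[-0.09,0,0]]
    - [[0.35,-0.016,0],[-0.09,0,0]]
    - [[0.5,-0.016,0],[-0.09,0,0]]
    - [[0.6,-0.016,0],[-0.09,0,0]]

```text
time_s: 17.15
tcp_pos: [0.5218, -0.0782, 0.0942]
eef_rot: [7.2, 89.9, -84.7]
contact_force: [0.7, 0.6, 0.9]
gripper_width: 0.0242
```

Run:
```python
from h import *
s=r.get_state(); print(s["tcp_pos"],s["joints"].round(1),s["gripper_width"],s["contact_force"])
print(rel([.5225,-.077,.034],Rh))
p=r.capture("side"); cv2.imwrite("pics/e.png",cv2.resize(p["color"][170:260,230:350,::-1],(800,600),interpolation=cv2.INTER_CUBIC))
```

```text
[ 0.52175416 -0.07817433  0.09421774] [ 12.9  13.6 -27.5   0.2 -49.  165.1] 0.02422581827223424 [0.72793166 0.6227646  0.9279487 ]
(array([ 0.4014,  0.0046, -0.0089]), array([-0.0079,  0.0029, -0.0004]))
```

View pics/e.png

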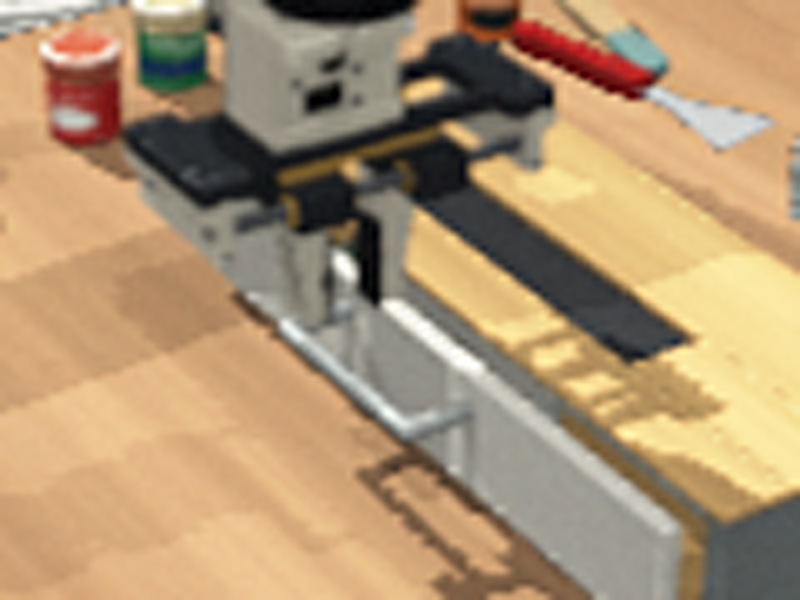

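send_rows:
  plan:
    - [[0.04,0.004,-0.008],[0,0,0]]
    - [[0.08,0.004,-0.008],[0,0,0]]
    - [[0.12,0.004,-0.008],[0,0,0]]
    - [[0.16,0.004,-0.008],[0,0,0]]
    - [[0.2,0.004,-0.008],[0,0,0]]

```text
time_s: 17.7
tcp_pos: [0.5214, -0.0771, 0.0622]
eef_rot: [-36.9, 89.8, -128.8]
contact_force: [0.1, 0.1, -0.2]
gripper_width: 0.0242
```

send_rows:
  plan:
    - [[0.03,0,0],[0,0,0]]
    - [[0.06,0,0],[0,0,0]]
    - [[0.09,0,0],[0,0,0]]
    - [[0.12,0,0],[0,0,0]]
    - [[0.12,0,0],[0,0,0]]

```text
time_s: 18.2
tcp_pos: [0.521, -0.0772, 0.0436]
eef_rot: [-48.0, 89.8, -139.9]
contact_force: [-0.4, 0.2, 0.5]
gripper_width: 0.0242
```

Down the rest, then close on the bar.

send_rows:
  plan:
    - [[0.02,0.006,0],[0,0,0]]
    - [[0.04,0.006,0],[0,0,0]]
    - [[0.055,0.006,0],[0,0,0]]
    - [[0.065,0.006,0],[0,0,0]]
    - [[0.065,0.006,0],[0,0,0]]

```text
time_s: 18.7
tcp_pos: [0.5217, -0.0773, 0.0336]
eef_rot: [-50.9, 89.8, -142.8]
contact_force: [0.2, -0.1, 0.2]
gripper_width: 0.0238
```

send_rows:
  plan:
    - [[0,0,0],[0,0,0]]
    - [[0,0,0],[0,0,0]]
    - [[0,0,0],[0,0,0]]
    - [[0,0,0],[0,0,0]]
    - [[0,0,0],[0,0,0]]
  jaw: -1
  force: 15

```text
time_s: 19.2
tcp_pos: [0.522, -0.0772, 0.0337]
eef_rot: [-45.6, 89.8, -137.4]
contact_force: [0.6, 0.0, -0.4]
gripper_width: 0.0092
```

send_rows:
  plan:
    - [[0,-0.06,0],[0,0,0]]
    - [[0,-0.12,0],[0,0,0]]
    - [[0,-0.18,0],[0,0,0]]
    - [[0,-0.24,0],[0,0,0]]
    - [[0,-0.28,0],[0,0,0]]

```text
time_s: 19.7
tcp_pos: [0.4786, -0.0759, 0.0338]
eef_rot: [-52.5, 89.8, -144.4]
contact_force: [1.7, -2.2, -4.3]
gripper_width: 0.0092
```

send_rows:
  plan:
    - [[0,-0.02,0],[0,0,0]]
    - [[0,-0.04,0],[0,0,0]]
    - [[0,-0.06,0],[0,0,0]]
    - [[0,-0.07,0],[0,0,0]]
    - [[0,-0.07,0],[0,0,0]]

```text
time_s: 20.2
tcp_pos: [0.4694, -0.0756, 0.0338]
eef_rot: [-25.4, 89.8, -117.3]
contact_force: [5.6, -3.6, -9.0]
gripper_width: 0.0093
```

send_rows:
  plan:
    - [[0.004,-0.005,0],[0,0,0]]
    - [[0.006,-0.01,0],[0,0,0]]
    - [[0.006,-0.015,0],[0,0,0]]
    - [[0.006,-0.018,0],[0,0,0]]
    - [[0.006,-0.018,0],[0,0,0]]

```text
time_s: 20.7
tcp_pos: [0.4694, -0.0755, 0.0337]
eef_rot: [55.3, 89.8, -36.5]
contact_force: [7.9, -7.5, -3.6]
gripper_width: 0.0094
```

send_rows:
  plan:
    - [[0,0,0],[0,0,0]]
    - [[0,0,0],[0,0,0]]
    - [[0,0,0],[0,0,0]]
    - [[0,0,0],[0,0,0]]
    - [[0,0,0],[0,0,0]]
  jaw: -0.45

```text
time_s: 21.2
tcp_pos: [0.4692, -0.0755, 0.0337]
eef_rot: [52.4, 89.8, -39.4]
contact_force: [0.5, -0.5, 0.8]
gripper_width: 0.0242
```

send_rows:
  plan:
    - [[-0.03,0,0],[0,0,0]]
    - [[-0.1,0,0],[0,0,0]]
    - [[-0.25,0,0],[0,0,0]]
    - [[-0.45,0,0],[0,0,0]]
    - [[-0.65,0,0],[0,0,0]]

```text
time_s: 21.7
tcp_pos: [0.4687, -0.0753, 0.133]
eef_rot: [51.4, 89.8, -40.4]
contact_force: [0.9, 0.3, 0.4]
gripper_width: 0.0244
```

send_rows:
  plan:
    - [[-0.2,0,0],[0,0,0]]
    - [[-0.3,0,0],[0,0,0]]
    - [[-0.4,0,0],[0,0,0]]
    - [[-0.4,0,0],[0,0,0]]
    - [[-0.4,0,0],[0,0,0]]

```text
time_s: 22.2
tcp_pos: [0.4683, -0.0751, 0.1934]
eef_rot: [64.4, 89.7, -27.4]
contact_force: [-0.2, -0.1, -1.5]
gripper_width: 0.0239
```

Run:
```python
from h import *
s=r.get_state(); print(s["time_s"],s["tcp_pos"],s["joints"].round(1),s["gripper_width"],s["contact_force"].round(1))
p=r.capture("wrist"); W=cloud(p)
for y in(-.11,-.095,-.06,-.045):
    b=W[(W[...,2]>.058)&(W[...,2]<.07)&(W[...,0]<.49)&(abs(W[...,1]-y)<.004)]
    print(y,len(b),np.median(b[:,0]).round(4) if len(b) else 0)
p=r.capture("scene"); save(p,"f")
W=cloud(p)
for t in("pot_red","pot_orange","pot_cream","tin_green"):
    for m in r.trace(p,t)[:1]: print(t,np.nanmedian(W[m["mask"]],0).round(3))
```

```text
22.2 [ 0.46834578 -0.07507024  0.19344752] [ 14.9   2.3 -26.2   0.2 -61.2 163.2] 0.02394643460868464 [-0.2 -0.1 -1.5]
-0.11 66 0.4676
-0.095 69 0.468
-0.06 87 0.4691
-0.045 92 0.4696
pot_red [0.587 0.321 0.038]
pot_orange [0.461 0.309 0.046]
pot_cream [0.671 0.353 0.042]
tin_green [ 0.39  -0.406  0.056]
```

View pics/f.png

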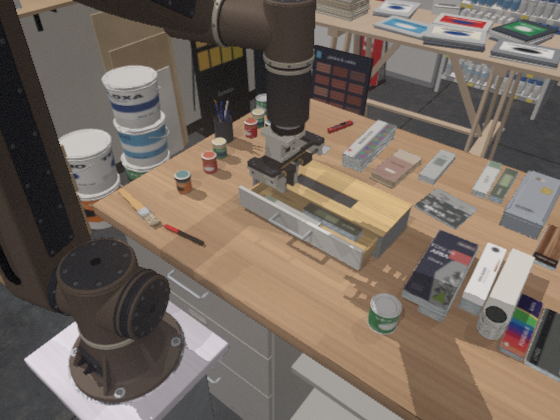

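```bash
python3 -c "
from plant import r
print(r.close_job())"
```

```text
the job is handed in; nothing more can be done
None
```

The chest's drawer is open and the job is handed in; the robot's clock stood at about 22 s of the allowed 72 s.

**What I did**
- **Feeling:** I slid the closed fingers along the channel floor with about 4–6 N (8.4 N at first contact). They sank in at y ≈ −0.093.
- **Pressing:** I pressed on down to about 11.4 mm below the floor, with readings around 7 N, and the drawer sprang out about 20 mm.
- **Pulling:** I gripped the bar handle at 15 N and pulled until it stopped. I then let go and lifted clear.

**Last checks**
- **Drawer:** the bar's centre line is at x ≈ 0.4685, about 75 mm out from where it was shut. The last pull, commanded 2.7 mm further, did not move it.
- **Robot:** the fingers are well above the handle and the contact force is near zero.
- **Pots and tin:** the three pots and the tin measured within about 5 mm of their first positions, which is image noise.

**What disagreed**
- **Fingertip offset:** the fingertips met the floor with the reported TCP about 26 mm lower than the given 19 mm offset implies. The side and scene cameras agreed with this. I corrected for it, and the handle grasp fitted.
- **Pull forces:** there were side and vertical readings of up to about 9 N while pulling. They went away when I released the handle.
- **Force readings:** I only saw forces at the end of each 0.5 s move, so the peaks in between are not confirmed.

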